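# Thread the upper caddy tier back onto its shower pole

## Robot

A 7-joint arm with a two-finger parallel gripper is mounted at the origin on the work surface. World frame = base frame: x ahead of the robot, y to its left, z up, the work surface at z = 0. Lengths are in m, angles in rad, forces in N, time in s.
With the tool pointing down it reaches from about 0.425 to 0.95 m from the base axis. Payload 4.7 kg.
Tool frame: the origin (TCP) lies at the very end of the fingers, on their centre line; the grasp point (between the pads) lies 19 mm behind it; z points along the fingers, y is the line along which they close (so a half turn about z gives the same grasp; the last joint's range is limited). The gripper opens to 85 mm and grips with 20 to 120 N. Pads are 22 mm wide; open, the fingers measure 114 mm over their backs; the gripper's body (76 mm by 85 mm) begins 54 mm behind the grasp point. The pads swing forward as they close: fully open they stand 13 mm farther back than shut.
Start: joints at [-1.284, 0.469, -0.049, 1.532, 0.024, 1.141, -0.082], TCP at [0.21, 0.642, 0.231] pointing down, gripper open.
Joint ranges: [-2.59, 2.59], [-0.33, 1.99], [-1.39, 1.29], [0.1, 2.45], [-1.04, 4.18], [0.21, 1.99], [-2.66, 2.66]. Speed limits (rad/s): [2.57, 2.57, 3.14, 3.14, 3.14, 3.14, 3.14].

## Interface

Orientations are given as [roll, pitch, yaw] about the fixed x, y, z axes, in that order (R = Rz(yaw) Ry(pitch) Rx(roll)).
In Python, from station import manip, imaging, workorder gives the robot as it stands.
- The arm moves only by the tool move_arm, never from a script. Its argument "targets" is a list of rows, each a list of 3 entries, a list of its own where there are three numbers: the shift along the tool's x, y, z as a fraction of full scale, then the turn, a rotation vector about the tool's x, y, z as a fraction of full scale, then the opening, from 0 (shut) to 1 (fully open). A call has 1 to 5 rows; each row shifts and turns the commanded pose from where the row before left it, along the tool's axes as they then stand; what a row does not reach is not made up. Full scale, the value 1, is 0.075 m for a shift and 0.15 rad for a turn. A row lasts 1/10 s, in which the tool goes at most 50 mm and 8.59 degrees, less where a joint would pass 70% of its speed; a pose out of reach is approached as far as the arm can. A call with a number of a shift or a turn outside -1 to 1 is refused whole. A call with a gripper value outside its range is refused whole. The fingers move at their own pace and stop on an object; "newtons" is the grip in N (left out, the last holds). Time passes only in rows, so rows that do not move let the fingers close. It gives the time, the measured TCP pose, the force, the opening and the grip force at its end, in the units of the state.
- manip.observe(): the state, without advancing time (a new reading comes with each control period).
- imaging.capture(name): name is "scene" or "top"; returns the picture (420x560x3 uint8, blue, green, red); there is no depth.
- imaging.camera_info(name): a dict with "mtx" (3x3 intrinsics, pixels), "distortion" ([k1, k2, p1, p2, k3] as OpenCV has them; the pictures are not rectified), "R" (3x3) and "t" (3): a world point X has camera coordinates R X + t. Camera axes: x right, y down, z forward; pixel columns grow to the right and rows downward; lengths in m; the calibration is good to about 2 mm. A picture is of the moment at which its call begins. camera_info takes no time and is no camera call.
- workorder.job_done(): hands the job in; it is judged then, once.
The state is a dict: "time": time; "joints": joint angles; "joint_vel": joint speeds; "effort": joint torques, N m; "tool_pos": TCP position; "orientation": TCP orientation; "force": force on the tool from outside, world axes, zero at the start; "torque": the same for the moment, N m; "width": finger opening in m; "grasp_force": force on a finger pad.
Only numpy, scipy, OpenCV 4.12 (cv2) and the standard library are available. Lean on these libraries where they do the work, as an engineer would, in place of code of your own. Each camera call takes 0.05 s, during which the arm holds its last target. There are 200 camera calls.

## Task

Put the loose upper basket of the shower caddy back on its pole: pick it up by the blue handle, thread its white hub over the top of the pole and lower it squarely, without forcing it. Where it catches on the small orange lug, turn it gently about the pole under light downward pressure until the hub's notches drop over the lug and it sits fully home on the black ring, then let go and move away. Do not disturb the pump bottle or the things in the lower basket.

Things in the scene. Friction and masses are not known exactly. Their poses are not given: they have to be found in the camera images.
- tier: Loose upper tier, 0.32 to 0.50 kg. Origin: on the axis of the hub's bore, level with the underside of basket and hub teeth; z up along the bore, x away from the basket. Chrome wire basket from x = -32 to -148 mm, y = -60 to +60 mm, rim 28 mm high; white plastic hub round the z axis, blue handle. Its weight is centred 8 mm hubwards of the handle's middle, 16 mm up.
- hub_top (a point): Top of the tier's white hub, on the bore axis, 55 mm above the tier's origin. Bore 21.6 mm diameter, from z = 10 to 55 mm; hub 34 mm outside, with a 50 mm flange at z = 10 to 17 mm. Below the flange four straight teeth, 10 mm high, 17 to 25 mm out, 24 mm wide, at 45, 135.. degrees from the tier's +x, leave four 7 mm notches at 0, 90, 180 and 270 degrees.
- tier_grip (a point): Middle of the tier's blue handle bar: x = -80, y = 0, z = 58 mm in the tier's frame, axes as the tier's. The bar runs along x, 76 mm long, 14 mm wide, 24 mm tall (z 46 to 70 mm), on thin uprights at x = -45 and -115 mm; free space beside it and 42 mm below it to the basket floor.
- pole: Fixed vertical stainless pole, 20 mm diameter, with foot, lower basket and black stop ring. Origin on the pole axis at the bench surface; z up. The lower basket extends from x = -30 to -175 mm, y = -75 to +75 mm, rim 32 mm high. An upper tier pointing the same way as the lower basket never fits over the stop ring's lug: it is 15 to 75 degrees off.
- stop_face (a point): Top face of the 52 mm black stop ring, on the pole axis, 85 mm above the bench. One orange lug stands on it: 5 mm wide, 9 mm high, 18 to 26 mm from the axis; its direction varies and is not reported. A notch drops over it within about 4 degrees either way, facing any way. Fully home, the tier's origin is at this point; with teeth on the lug it is 9 mm higher, and let go there it stays up.
- pole_tip (a point): Top of the pole, on its axis, 225 mm above the bench. The last 14 mm taper from 20 mm diameter to 8 mm.
- pump_bottle: White pump bottle standing on the bench, 60 mm diameter, 170 mm tall; origin centre of its underside.
- pumice: Green pumice block, 75 x 42 x 30 mm, lying in the lower basket; origin centre of its underside.
- nail_file: Steel nail file, 120 mm long, lying in the lower basket; origin on its underside near the middle.
- brush: Grey silicone brush, 128 mm long, 28 mm high, lying in the lower basket; origin on its underside near the middle.

How it is judged:
By the outcome, as a careful person would: the job done as asked, in the order asked, and still so for the second after the job is handed in, with the robot touching nothing.
It also fails if it takes over 61 s, if anything falls off the work surface, if the arm or the gripper's body presses on something with over 40 N, if the wrist force passes 120 N, or if a joint passes its speed limit or range.

## Working session

There is one attempt and no reset: what is moved stays moved. The work goes in short steps, Python scripts to look and compute and a tool call to move; the robot and the scene stay as the last step left them, time stands still between calls to the robot, and variables do not carry over. Pictures are saved under pics/ and viewed, at most 10 in all, crops included, and the job is handed in when it is done.

Besides the shell and the picture viewer there is one more tool, called after "Emit:" as name([rows], argument=value, ...), one row to a line, values as JSON. move_arm: Moves the arm, as the interface text tells. Its arguments: {"type":"object","properties":{"targets":{"type":"array","items":{"type":"array"}},"newtons":{"type":"number"}},"required":["targets"]}

```bash
mkdir -p pics; python3 - <<'E'
from station import manip, imaging
import cv2
s=manip.observe();print({k:s[k] for k in('time','tool_pos','orientation','force','width')})
for n in('scene','top'):
    im=imaging.capture(n);cv2.imwrite(f'pics/{n}0.png',im);print(n,imaging.camera_info(n))
E
```

```text
{'time': 0.0, 'tool_pos': array([0.20946882, 0.64106008, 0.2302611 ]), 'orientation': array([-3.13963372e+00,  5.40540009e-05,  2.82577768e+00]), 'force': array([-0.1019031 , -0.61634354, -0.02367619]), 'width': 0.08528019679472144}
scene {'mtx': array([[533.01940998,   0.        , 285.94344215],
       [  0.        , 533.01940998, 203.06045017],
       [  0.        ,   0.        ,   1.        ]]), 'distortion': array([-0.20627358,  0.        ,  0.        ,  0.        ,  0.        ]), 'R': array([[-0.56949054,  0.82196333, -0.00753715],
       [ 0.6603678 ,  0.45203179, -0.59965126],
       [-0.48948431, -0.34647301, -0.80022594]]), 't': array([ 0.37253339, -0.33259975,  1.44785683])}
top {'mtx': array([[450.19604003,   0.        , 271.39414443],
       [  0.        , 450.19604003, 211.01652182],
       [  0.        ,   0.        ,   1.        ]]), 'distortion': array([0.04210023, 0.        , 0.        , 0.        , 0.        ]), 'R': array([[-0.02645263, -0.9989119 , -0.03840923],
       [-0.9938436 ,  0.03041482, -0.1065356 ],
       [ 0.10758789,  0.03535462, -0.99356676]]), 't': array([0.049526  , 0.64695727, 0.82064773])}
```

View pics/scene0.png

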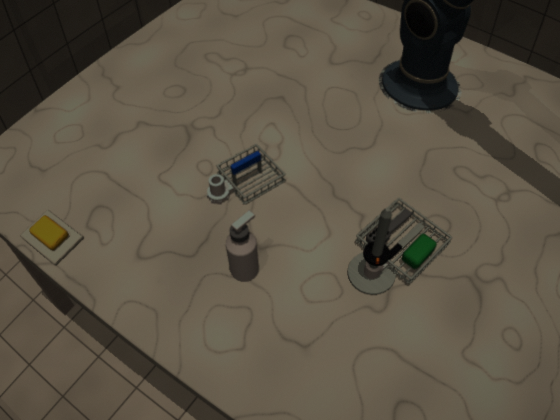

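View pics/top0.png

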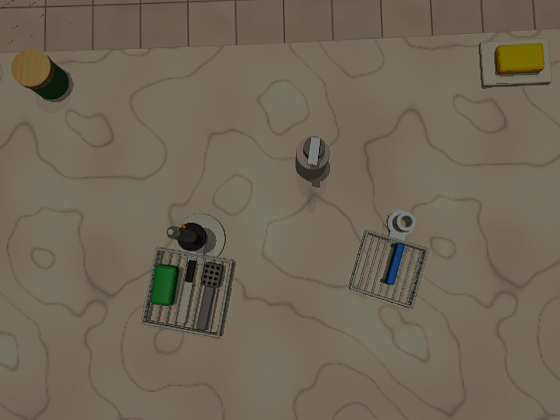

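The scene view shows the loose tier (blue handle at about (247,162), hub (217,185)) and the pole tip at (386,213) with the orange lug at (377,261). In the top view the handle is at (394,263), the hub at (402,222), the pole tip at (173,232) and the lug at (183,227). I'll zoom in on these for accurate pixels.

```bash
cat > h.py <<'E'
import numpy as np, cv2
from station import imaging
I={n:imaging.camera_info(n) for n in('scene','top')}
def ray(n,p):
    c=I[n];u=cv2.undistortPoints(np.array([[p]],float),c['mtx'],c['distortion'])[0,0]
    return -c['R'].T@c['t'], c['R'].T@np.array([u[0],u[1],1])
def plane(n,p,z):
    o,d=ray(n,p);return o+d*(z-o[2])/d[2]
def tri(ps,pt):
    a,d=ray('scene',ps);b,e=ray('top',pt)
    s=np.linalg.lstsq(np.c_[d,-e],b-a,rcond=None)[0];x,y=a+d*s[0],b+e*s[1]
    return (x+y)/2,np.linalg.norm(x-y)
def proj(n,X):
    c=I[n];return cv2.projectPoints(np.array([X],float),cv2.Rodrigues(c['R'])[0],c['t'],c['mtx'],c['distortion'])[0][0,0]
def mask(im,lo,hi):
    return cv2.inRange(cv2.cvtColor(im,cv2.COLOR_BGR2HSV),lo,hi)
BLUE=((105,130,40),(130,255,255)); OR=((4,150,80),(18,255,255))
E
python3 - <<'E'
from h import *
bl={};og={}
for n in('scene','top'):
    im=cv2.imread(f'pics/{n}0.png')
    for nm,r in(('blue',BLUE),('or',OR)):
        k,l,st,ce=cv2.connectedComponentsWithStats(mask(im,*r))
        for i in range(1,k):
            if st[i,4]>3:
                print(n,nm,st[i],ce[i].round(1))
                if nm=='blue' and st[i,4]>50:
                    ys,xs=np.where(l==i);bl[n]=ce[i];print(cv2.minAreaRect(np.c_[xs,ys].astype(np.float32)))
print(tri(bl['scene'],bl['top']))
def crop(n,x,y,w):
    im=cv2.imread(f'pics/{n}0.png');c=im[y:y+w,x:x+w];return cv2.resize(np.clip(c*1.8,0,255).astype(np.uint8),(300,300),interpolation=cv2.INTER_CUBIC)
A=np.vstack([np.hstack([crop('scene',345,200,75),crop('scene',195,140,75)]),np.hstack([crop('top',155,200,75),crop('top',365,200,75)])])
cv2.imwrite('pics/z.png',A)
E
```

```text
scene blue [231 151  29  18 158] [244.8 159.9]
((244.72708129882812, 159.9931182861328), (5.0119123458862305, 31.76468849182129), 61.69924545288086)
scene or [377 258   2   3   6] [377.5 259. ]
top blue [387 243  18  42 318] [395.2 263.2]
((395.2192687988281, 263.1961669921875), (7.542697429656982, 42.011070251464844), 15.255120277404785)
top or [30 49  2 13 15] [30.4 54.3]
top or [ 12  50  14  34 210] [18.2 66. ]
top or [40 80  2  4  5] [40.2 81.6]
top or [182 224   4   5  14] [183.4 225.7]
(array([ 0.54415753, -0.18877506,  0.0641408 ]), np.float64(0.0008816732967276764))
```

View pics/z.png

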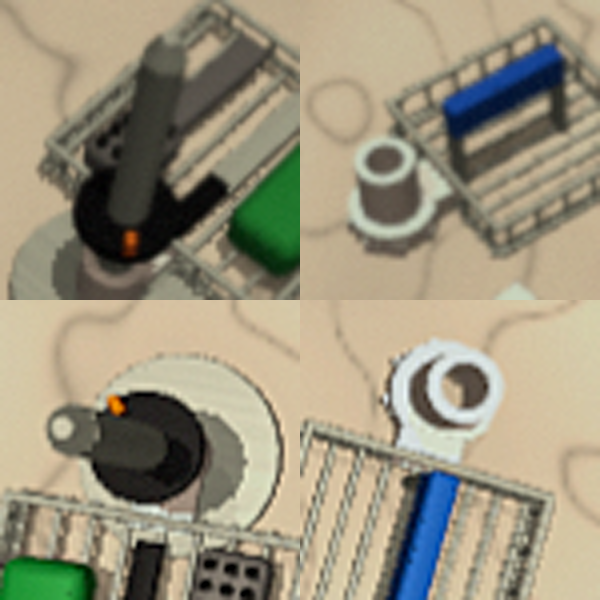

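The crops show the hub-top rim centre at about scene (216,180) and top (406,222). The pole tip disc is at scene (387,210.5) and top (170.2,231.8). The lug is at the ring's edge, towards the far side of the pole.

```bash
python3 - <<'E'
from h import *
np.set_printoptions(precision=4,suppress=True)
hub=tri((215.9,179.7),(406,221.7));print('hub',hub, plane('top',(406,221.7),.055),plane('scene',(215.9,179.7),.055))
tip=tri((386.7,210.2),(170.2,231.8));print('tip',tip,plane('top',(170.2,231.8),.225),plane('scene',(386.7,210.2),.225))
print('lug',plane('top',(183.4,225.7),.093),plane('scene',(377.5,258.3),.091),tri((377.5,258.3),(183.4,225.7)))
g=plane('top',(395.2,263.2),.067);g2=plane('scene',(244.8,159.9),.062);print('grip',g,g2)
# bar ends in top view
a=np.radians(15.255);d=np.array([-np.sin(a),np.cos(a)])*20
e1=plane('top',np.array((395.2,263.2))-d,.068);e2=plane('top',np.array((395.2,263.2))+d,.068);v=e1-e2;v2=e1-e2
print('baryaw',np.degrees(np.arctan2(v[1],v[0])),np.linalg.norm(v))
h=hub[0]
for q in(g,g2):
    v=h-q;print('yaw',np.degrees(np.arctan2(v[1],v[0])),np.linalg.norm(v[:2]))
# lower basket corners rough (top): 
P=[plane('top',p,.06) for p in((158,250),(234,258),(222,335),(144,322))]
print(P)
from station import manip
s=manip.observe();print(s['tool_pos'],s['orientation'],np.degrees(s['orientation']))
E
```

```text
hub (array([ 0.6186, -0.2147,  0.0516]), np.float64(0.0023803282615600255)) [ 0.6189 -0.2149  0.055 ] [ 0.6201 -0.2114  0.055 ]
tip (array([0.6013, 0.1769, 0.2201]), np.float64(0.001298933785073745)) [0.6012 0.175  0.225 ] [0.6044 0.1785 0.225 ]
lug [0.6204 0.1862 0.093 ] [0.6173 0.1877 0.091 ] (array([0.6197, 0.1871, 0.0937]), np.float64(0.0026023481583611046))
grip [ 0.5444 -0.1885  0.067 ] [ 0.5424 -0.1897  0.062 ]
baryaw -18.311732643105916 0.07131388214700408
yaw -19.48674234068754 0.07869723112858071
yaw -18.234865027843444 0.08012422757634496
[array([0.5796, 0.2411, 0.06  ]), array([0.5611, 0.101 , 0.06  ]), array([0.4244, 0.1248, 0.06  ]), array([0.4507, 0.266 , 0.06  ])]
[0.2094 0.6411 0.2304] [-3.1398  0.0001  2.8259] [-179.8994    0.0038  161.9114]
```

Emit:
move_arm([
  [[-0.49,-0.22,0],[0,0,0],1],
  [[-0.49,-0.22,0],[0,0,0],1],
  [[-0.49,-0.22,0],[0,0,0],1],
  [[-0.49,-0.22,0],[0,0,0],1],
  [[-0.49,-0.22,0],[0,0,0],1],
])

```text
time: 0.6
tool_pos: [0.3595, 0.5047, 0.2309]
orientation: [-3.141, -0.0, 2.826]
force: [0.1, 0.7, 0.2]
width: 0.0852
grasp_force: 0.0
```

Emit:
move_arm([
  [[-0.49,-0.22,0],[0,0,0],1],
  [[-0.49,-0.22,0],[0,0,0],1],
  [[-0.235,-0.51,0],[0,0,0],1],
  [[-0.235,-0.51,0],[0,0,0],1],
  [[-0.235,-0.51,0],[0,0,0],1],
])

```text
time: 1.1
tool_pos: [0.4329, 0.3245, 0.2307]
orientation: [-3.141, -0.0, 2.826]
force: [1.4, -0.2, -0.0]
width: 0.0854
grasp_force: 0.0
```

Emit:
move_arm([
  [[-0.235,-0.51,0],[0,0,0],1],
  [[-0.235,-0.51,0],[0,0,0],1],
  [[-0.235,-0.51,0],[0,0,0],1],
  [[0,0,0],[0,0,0],1],
])

```text
time: 1.5
tool_pos: [0.4482, 0.1943, 0.2311]
orientation: [-3.139, 0.0, 2.816]
force: [0.6, 0.2, 0.4]
width: 0.0855
grasp_force: 0.0
```

```bash
cat >> h.py <<'E'
from station import manip
from scipy.spatial.transform import Rotation as Ro
def go(pos,yaw,n):
    s=manip.observe();R=Ro.from_euler('xyz',s['orientation']);T=Ro.from_euler('xyz',[np.pi,0,np.radians(yaw)])
    print('shift total',(R.inv().apply(np.array(pos)-s['tool_pos'])/.075).round(3),'per',(R.inv().apply(np.array(pos)-s['tool_pos'])/.075/n).round(3),
    'turn',((R.inv()*T).as_rotvec()/.15).round(3),'at',s['tool_pos'].round(4),np.degrees(s['orientation']).round(2))
E
python3 -c "
from h import *
go([.5515,-.1915,.15],161.5,9)"
```

```text
shift total [-2.951 -4.429  1.095] per [-0.328 -0.492  0.122] turn [-0.018  0.003 -0.019] at [0.4482 0.1943 0.2311] [-1.7984e+02  2.0000e-02  1.6133e+02]
```

Emit:
move_arm([
  [[-0.328,-0.492,0],[0,0,0],1],
  [[-0.328,-0.492,0],[0,0,0],1],
  [[-0.328,-0.492,0],[0,0,0],1],
  [[-0.328,-0.492,0.1],[0,0,0],1],
  [[-0.328,-0.492,0.2],[0,0,0],1],
])

```text
time: 2.0
tool_pos: [0.5083, -0.0135, 0.2094]
orientation: [3.14, 0.002, 2.827]
force: [-0.2, 0.5, -0.7]
width: 0.0859
grasp_force: 0.0
```

Emit:
move_arm([
  [[-0.328,-0.492,0.2],[0,0,0],1],
  [[-0.328,-0.492,0.2],[0,0,0],1],
  [[-0.328,-0.492,0.2],[0,0,0],1],
  [[-0.328,-0.492,0.2],[0,0,0],1],
  [[0,0,0],[0,0,0],1],
])

```text
time: 2.5
tool_pos: [0.5537, -0.1901, 0.1465]
orientation: [-3.137, -0.002, 2.817]
force: [-1.7, -0.5, -0.3]
width: 0.0852
grasp_force: 0.0
```

Emit:
move_arm([
  [[0,0,0],[0,0,0],1],
  [[0,0,0],[0,0,0],1],
])

```text
time: 2.7
tool_pos: [0.5551, -0.1816, 0.1486]
orientation: [3.14, -0.001, 2.828]
force: [-0.1, 0.1, 0.0]
width: 0.0857
grasp_force: 0.0
```

```bash
python3 -c "
from h import *
go([.5515,-.1915,.040],161.5,5)
for n in('top','scene'): cv2.imwrite(f'pics/g_{n}.png',imaging.capture(n))
def crop(n,x,y,w):
    c=cv2.imread(f'pics/g_{n}.png')[y:y+w,x:x+w];return cv2.resize(np.clip(c*1.8,0,255).astype(np.uint8),(380,380),interpolation=cv2.INTER_CUBIC)
cv2.imwrite('pics/g.png',np.hstack([crop('top',320,170,150),crop('scene',180,80,150)]))"
```

```text
shift total [ 0.003 -0.142  1.448] per [ 0.001 -0.028  0.29 ] turn [ 0.007 -0.005  0.062] at [ 0.5551 -0.1816  0.1486] [ 1.7994e+02 -4.0000e-02  1.6203e+02]
```

View pics/g.png

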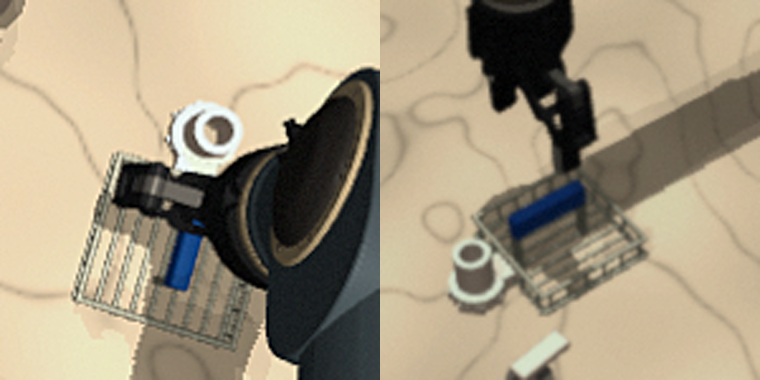

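The crops show the open fingers straddling the handle line near its hub end, with nothing in the way. I'll descend and grip.

Emit:
move_arm([
  [[0,-0.06,0.28],[0,0,0.02],1],
  [[0,-0.06,0.28],[0,0,0.02],1],
  [[0,0,0.28],[0,0,0],1],
  [[0,0,0.28],[0,0,0],1],
  [[0,0,0.28],[0,0,0],1],
])

```text
time: 3.3
tool_pos: [0.5526, -0.1903, 0.0437]
orientation: [3.141, 0.001, 2.822]
force: [0.6, -0.8, 0.7]
width: 0.0855
grasp_force: 0.0
```

Emit:
move_arm([
  [[0,0,0],[0,0,0],1],
  [[0,0,0],[0,0,0],1],
  [[0,0,0],[0,0,0],1],
])

```text
time: 3.6
tool_pos: [0.5531, -0.1918, 0.0452]
orientation: [3.141, 0.002, 2.821]
force: [0.4, -0.3, 0.7]
width: 0.0859
grasp_force: 0.0
```

```bash
python3 -c "
from h import *
go([.5515,-.1915,.040],161.5,1)"
```

```text
shift total [ 0.021 -0.003  0.069] per [ 0.021 -0.003  0.069] turn [0.003 0.016 0.013] at [ 0.5531 -0.1918  0.0452] [1.7997e+02 1.4000e-01 1.6161e+02]
```

Emit:
move_arm([
  [[0.02,0,0.06],[0,0,0],1],
  [[0,0,0],[0,0,0],0],
  [[0,0,0],[0,0,0],0],
  [[0,0,0],[0,0,0],0],
  [[0,0,0],[0,0,0],0],
], newtons=50)

```text
time: 4.1
tool_pos: [0.5507, -0.1916, 0.0394]
orientation: [3.141, 0.0, 2.82]
force: [-0.7, -0.2, 0.3]
width: 0.0286
grasp_force: 0.0
```

Emit:
move_arm([
  [[0,0,0],[0,0,0],0],
  [[0,0,0],[0,0,0],0],
  [[0,0,0],[0,0,0],0],
  [[0,0,0],[0,0,0],0],
  [[0,0,0],[0,0,0],0],
])

```text
time: 4.6
tool_pos: [0.5511, -0.1911, 0.0396]
orientation: [3.141, 0.001, 2.82]
force: [1.2, 2.2, 4.4]
width: 0.0133
grasp_force: 49.9
```

Emit:
move_arm([
  [[0,0,-0.15],[0,0,0],0],
  [[0,0,-0.3],[0,0,0],0],
  [[0,0,-0.35],[0,0,0],0],
  [[0,0,-0.35],[0,0,0],0],
  [[0,0,-0.35],[0,0,0],0],
])

```text
time: 5.1
tool_pos: [0.549, -0.1921, 0.1521]
orientation: [-3.14, -0.003, 2.819]
force: [1.1, -0.4, -4.7]
width: 0.0134
grasp_force: 48.9
```

Emit:
move_arm([
  [[0,0,-0.35],[0,0,0],0],
  [[0,0,-0.35],[0,0,0],0],
  [[0,0,-0.35],[0,0,0],0],
  [[0,0,-0.35],[0,0,0],0],
  [[0,0,-0.35],[0,0,0],0],
])

```text
time: 5.6
tool_pos: [0.5489, -0.1922, 0.2832]
orientation: [-3.14, -0.003, 2.819]
force: [0.0, 0.2, -3.5]
width: 0.0133
grasp_force: 48.9
```

Emit:
move_arm([
  [[0,0,-0.25],[0,0,0],0],
  [[0,0,-0.1],[0,0,0],0],
  [[0,0,0],[0,0,0],0],
])

```text
time: 5.9
tool_pos: [0.5501, -0.1921, 0.3095]
orientation: [-3.141, 0.0, 2.819]
force: [-0.1, 0.8, -4.3]
width: 0.0134
grasp_force: 49.2
```

```bash
python3 -c "
from h import *
go([.48,-.09,.30],130,8)
for n in('top','scene'): cv2.imwrite(f'pics/l_{n}.png',imaging.capture(n))
cv2.imwrite('pics/l.png',np.clip(np.hstack([cv2.imread('pics/l_top.png')[120:420,260:560],cv2.imread('pics/l_scene.png')[0:300,100:400]])*1.8,0,255).astype(np.uint8))"
```

```text
shift total [1.318 0.995 0.126] per [0.165 0.124 0.016] turn [-2.000e-03  2.000e-03  3.667e+00] at [ 0.5501 -0.1921  0.3095] [-1.7998e+02  2.0000e-02  1.6151e+02]
```

View pics/l.png

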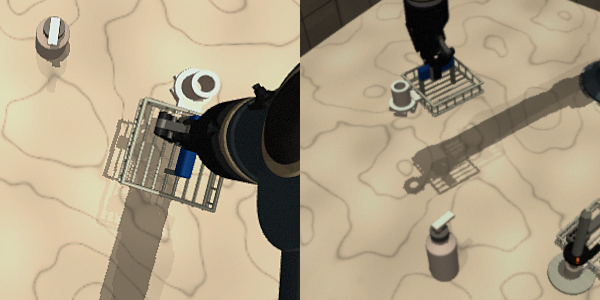

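The tier is held level above the bench (hub rim at about top (462,202), scene (200,87)). Next I'll plan the carry rows and calibrate the offset from TCP to hub.

```bash
cat >> h.py <<'E'
def path(pos,yaw,n):
    s=manip.observe();p=s['tool_pos'];y0=np.degrees(s['orientation'][2]);d=(np.array(pos)-p)/n
    t=((yaw-y0+180)%360-180)/n
    for i in range(n):
        R=Ro.from_euler('xyz',[np.pi,0,np.radians(y0+t*i)])
        print((R.inv().apply(d)/.075).round(2).tolist(),round(-np.radians(t)/.15,3))
def hubc(n,im,box):
    x0,y0,x1,y1=box;c=im[y0:y1,x0:x1]
E
python3 -c "
from h import *
x,e=tri((200,87),(462,202));print(x,e)
s=manip.observe();d=x-s['tool_pos'];print(d,np.hypot(*d[:2]),np.degrees(np.arctan2(d[1],d[0])))
path([.566,.239,.3095],120,15)"
```

```text
[ 0.62036811 -0.21330317  0.32261659] 0.0026660121906844263
[ 0.07081918 -0.02183155  0.01489334] 0.07410784378117276 -17.133053944979192
[0.11, 0.37, -0.0] 0.322
[0.12, 0.36, -0.0] 0.322
[0.14, 0.36, -0.0] 0.322
[0.16, 0.35, -0.0] 0.322
[0.18, 0.34, -0.0] 0.322
[0.19, 0.33, -0.0] 0.322
[0.21, 0.32, -0.0] 0.322
[0.22, 0.31, -0.0] 0.322
[0.24, 0.3, -0.0] 0.322
[0.25, 0.29, -0.0] 0.322
[0.27, 0.28, -0.0] 0.322
[0.28, 0.26, -0.0] 0.322
[0.29, 0.25, -0.0] 0.322
[0.3, 0.23, -0.0] 0.322
[0.31, 0.22, -0.0] 0.322
```

Emit:
move_arm([
  [[0.11,0.37,0],[0,0,0.322],0],
  [[0.12,0.36,0],[0,0,0.322],0],
  [[0.14,0.36,0],[0,0,0.322],0],
  [[0.16,0.35,0],[0,0,0.322],0],
  [[0.18,0.34,0],[0,0,0.322],0],
])

```text
time: 6.5
tool_pos: [0.5552, -0.0465, 0.3074]
orientation: [-3.14, -0.003, 2.576]
force: [0.6, -0.5, -3.5]
width: 0.0131
grasp_force: 49.2
```

Emit:
move_arm([
  [[0.19,0.33,0],[0,0,0.322],0],
  [[0.21,0.32,0],[0,0,0.322],0],
  [[0.22,0.31,0],[0,0,0.322],0],
  [[0.24,0.3,0],[0,0,0.322],0],
  [[0.25,0.29,0],[0,0,0.322],0],
])

```text
time: 7.0
tool_pos: [0.5607, 0.0965, 0.3074]
orientation: [-3.138, -0.002, 2.335]
force: [-0.1, -0.3, -4.7]
width: 0.0132
grasp_force: 49.2
```

Emit:
move_arm([
  [[0.27,0.28,0],[0,0,0.322],0],
  [[0.28,0.26,0],[0,0,0.322],0],
  [[0.29,0.25,0],[0,0,0.322],0],
  [[0.3,0.23,0],[0,0,0.322],0],
  [[0.31,0.22,0],[0,0,0.322],0],
])

```text
time: 7.5
tool_pos: [0.5662, 0.2396, 0.3072]
orientation: [-3.138, 0.0, 2.093]
force: [-0.4, -0.4, -3.8]
width: 0.0127
grasp_force: 49.2
```

Emit:
move_arm([
  [[0,0,0],[0,0,0],0],
  [[0,0,0],[0,0,0],0],
  [[0,0,0],[0,0,0],0],
])

```text
time: 7.8
tool_pos: [0.567, 0.2373, 0.3082]
orientation: [-3.139, 0.001, 2.094]
force: [-0.4, -0.9, -4.0]
width: 0.0132
grasp_force: 49.4
```

```bash
python3 -c "
from h import *
go([.566,.239,.3095],120,1)
for n in('top','scene'): cv2.imwrite(f'pics/p_{n}.png',imaging.capture(n))
H=[.602,.177,.325]
o=[]
for n in('top','scene'):
    u=proj(n,H).astype(int);print(n,u);x,y=u-40
    x=max(x,0);y=max(y,0);print('origin',x,y)
    c=cv2.imread(f'pics/p_{n}.png')[y:y+80,x:x+80];o.append(cv2.resize(np.clip(c*1.8,0,255).astype(np.uint8),(400,400),interpolation=cv2.INTER_CUBIC))
cv2.imwrite('pics/p.png',np.hstack(o))"
```

```text
shift total [ 0.027  0.    -0.018] per [ 0.027  0.    -0.018] turn [-0.016  0.006 -0.004] at [0.567  0.2373 0.3082] [-1.7986e+02  5.0000e-02  1.1997e+02]
top [147 226]
origin 107 186
scene [395 171]
origin 355 131
```

View pics/p.png

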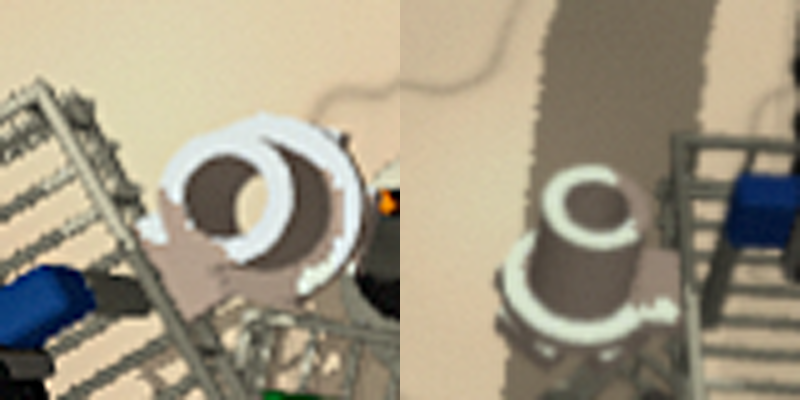

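The crops show the hub rim: bore centre at about top (151.6,225.0), scene (394,172).

```bash
python3 -c "
from h import *
x,e=tri((394.0,172.0),(151.6,225.0));t,f=tri((386.7,210.2),(170.2,231.8))
s=manip.observe();d=x-s['tool_pos'];print(x,e,t,f);print(d,np.hypot(*d[:2]),np.degrees(np.arctan2(d[1],d[0])))
for n,p,q in(('top',(151.6,225.0),(170.2,231.8)),('scene',(394,172),(386.7,210.2))):
    print(n,plane(n,p,.324)-plane(n,q,.225))
"
```

```text
[0.60330331 0.173965   0.32250549] 0.002340336571340295 [0.60125046 0.17685169 0.22009261] 0.001298933785073745
[ 0.03605334 -0.06326035  0.01361773] 0.07281288107768678 -60.32032021831477
top [ 0.00251575 -0.00252333  0.099     ]
scene [-0.00064581 -0.00321     0.099     ]
```

Emit:
move_arm([
  [[0.04,0.01,0],[0,0,0],0],
  [[0,0,0.2],[0,0,0],0],
  [[0,0,0.25],[0,0,0],0],
  [[0,0,0.15],[0,0,0],0],
  [[0,0,0.05],[0,0,0],0],
])

```text
time: 8.4
tool_pos: [0.5655, 0.2415, 0.2591]
orientation: [-3.139, -0.0, 2.095]
force: [-0.7, -0.8, -4.9]
width: 0.0133
grasp_force: 49.3
```

Emit:
move_arm([
  [[0,0,0.04],[0,0,0],0],
  [[0,0,0.04],[0,0,0],0],
  [[0,0,0],[0,0,0],0],
])

```text
time: 8.7
tool_pos: [0.5664, 0.242, 0.2548]
orientation: [3.141, -0.0, 2.095]
force: [1.4, 0.9, -4.2]
width: 0.0133
grasp_force: 49.4
```

Emit:
move_arm([
  [[0,0,0.04],[0,0,0],0],
  [[0,0,0.04],[0,0,0],0],
  [[0,0,0],[0,0,0],0],
])

```text
time: 9.0
tool_pos: [0.566, 0.2418, 0.2481]
orientation: [-3.141, -0.0, 2.095]
force: [-0.6, -0.6, -4.2]
width: 0.013
grasp_force: 49.4
```

```bash
python3 -c "
from h import *
s=manip.observe();print(s['tool_pos'],s['orientation'],s['force'],s['torque'])
o=[]
for n in('top','scene'):
    im=imaging.capture(n);cv2.imwrite(f'pics/q_{n}.png',im)
    x,y=proj(n,[.602,.177,.26]).astype(int)-40;print('origin',x,y)
    o.append(cv2.resize(np.clip(im[y:y+80,x:x+80]*1.8,0,255).astype(np.uint8),(400,400),interpolation=cv2.INTER_CUBIC))
cv2.imwrite('pics/q.png',np.hstack(o))"
```

```text
[0.56597377 0.24183402 0.24811987] [-3.14080772e+00 -1.61383641e-04  2.09534117e+00] [-0.6091298  -0.56059916 -4.23284097] [-0.07772787  0.01197944 -0.02136354]
origin 122 189
origin 349 156
```

View pics/q.png

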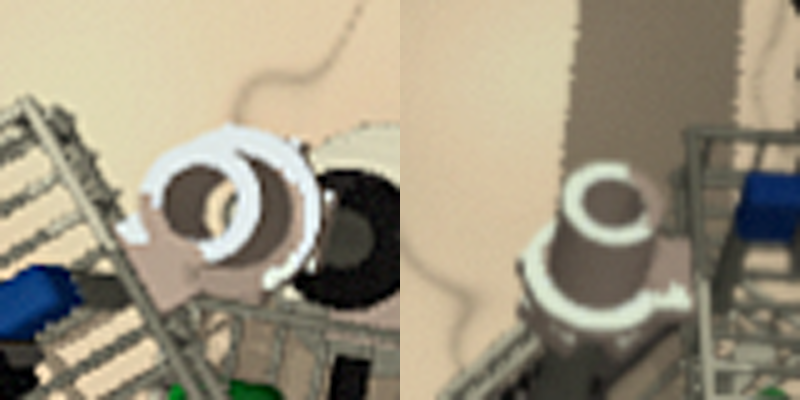

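The pole tip shows inside the bore (top crop (232,205)) and there is no lateral force. I'll continue down in small steps, watching the force.

Emit:
move_arm([
  [[0,0,0.03],[0,0,0],0],
  [[0,0,0.03],[0,0,0],0],
  [[0,0,0],[0,0,0],0],
])

```text
time: 9.4
tool_pos: [0.566, 0.2418, 0.2436]
orientation: [-3.141, -0.0, 2.095]
force: [0.1, -0.1, -4.1]
width: 0.0135
grasp_force: 49.4
```

Emit:
move_arm([
  [[0,0,0.03],[0,0,0],0],
  [[0,0,0.03],[0,0,0],0],
  [[0,0,0],[0,0,0],0],
])

```text
time: 9.7
tool_pos: [0.5659, 0.2411, 0.2392]
orientation: [-3.14, 0.0, 2.094]
force: [-0.3, -2.2, -4.6]
width: 0.0132
grasp_force: 49.5
```

Emit:
move_arm([
  [[0,0,0.03],[0,0,0],0],
  [[0,0,0.03],[0,0,0],0],
  [[0,0,0],[0,0,0],0],
])

```text
time: 10.0
tool_pos: [0.5659, 0.2411, 0.2344]
orientation: [-3.14, 0.001, 2.095]
force: [-2.4, -2.6, -3.6]
width: 0.0134
grasp_force: 49.7
```

Emit:
move_arm([
  [[-0.004,-0.01,0.04],[0,0,0],0],
  [[0,0,0.06],[0,0,0],0],
  [[0,0,0.06],[0,0,0],0],
  [[0,0,0],[0,0,0],0],
])

```text
time: 10.4
tool_pos: [0.5656, 0.2409, 0.222]
orientation: [-3.141, 0.0, 2.095]
force: [-1.0, -3.6, -5.7]
width: 0.0135
grasp_force: 49.5
```

Emit:
move_arm([
  [[0,0,0.06],[0,0,0],0],
  [[0,0,0.06],[0,0,0],0],
  [[0,0,0.06],[0,0,0],0],
  [[0,0,0],[0,0,0],0],
])

```text
time: 10.8
tool_pos: [0.5656, 0.2409, 0.2086]
orientation: [-3.141, 0.0, 2.095]
force: [-1.5, -4.7, -4.1]
width: 0.0134
grasp_force: 49.5
```

```bash
python3 -c "
from h import *
s=manip.observe();print(s['tool_pos'],s['orientation'],s['force'],s['torque'])"
```

```text
[0.56559943 0.24088075 0.20858547] [-3.14062770e+00  3.50626276e-04  2.09521992e+00] [-1.51559856 -4.71500349 -4.11786257] [-0.92481387  0.24581861 -0.2064534 ]
```

Emit:
move_arm([
  [[-0.01,-0.012,0],[0,0,0],0],
  [[0,0,0],[0,0,0],0],
])

```text
time: 11.0
tool_pos: [0.5653, 0.2408, 0.2093]
orientation: [3.141, -0.001, 2.096]
force: [-0.9, -2.0, -5.6]
width: 0.0132
grasp_force: 49.3
```

Emit:
move_arm([
  [[0,0,0.06],[0,0,0],0],
  [[0,0,0.06],[0,0,0],0],
  [[0,0,0.06],[0,0,0],0],
  [[0,0,0],[0,0,0],0],
])

```text
time: 11.4
tool_pos: [0.5651, 0.2407, 0.1952]
orientation: [-3.141, -0.001, 2.096]
force: [0.0, -0.6, -4.6]
width: 0.0137
grasp_force: 49.4
```

```bash
python3 -c "
from h import *
s=manip.observe();print(s['tool_pos'],s['orientation'],s['force'],s['torque'])"
```

```text
[0.56513722 0.24072313 0.19517321] [-3.14142747e+00 -5.38873360e-04  2.09600962e+00] [ 0.0236879  -0.56748218 -4.56718065] [-0.1963615  -0.02007272 -0.04005364]
```

Emit:
move_arm([
  [[0,0,0.06],[0,0,0],0],
  [[0,0,0.06],[0,0,0],0],
  [[0,0,0.06],[0,0,0],0],
  [[0,0,0.06],[0,0,0],0],
  [[0,0,0],[0,0,0],0],
])

```text
time: 11.9
tool_pos: [0.5649, 0.2405, 0.1771]
orientation: [-3.14, -0.0, 2.096]
force: [0.6, 0.1, -5.0]
width: 0.0133
grasp_force: 49.4
```

Emit:
move_arm([
  [[0,0,0.06],[0,0,0],0],
  [[0,0,0.06],[0,0,0],0],
  [[0,0,0.06],[0,0,0],0],
  [[0,0,0.06],[0,0,0],0],
  [[0,0,0],[0,0,0],0],
])

```text
time: 12.4
tool_pos: [0.5648, 0.24, 0.1591]
orientation: [-3.14, -0.0, 2.095]
force: [0.1, -0.4, -4.0]
width: 0.0134
grasp_force: 49.4
```

```bash
python3 -c "
from h import *
s=manip.observe();print(s['tool_pos'],s['orientation'],s['force'],s['torque'])"
```

```text
[0.56484622 0.24004302 0.15911959] [-3.14005608e+00 -1.87801707e-04  2.09537922e+00] [ 0.12799971 -0.38762398 -3.99331156] [-0.01124947  0.044875   -0.00630125]
```

Emit:
move_arm([
  [[0,0,0.06],[0,0,0],0],
  [[0,0,0.06],[0,0,0],0],
  [[0,0,0.06],[0,0,0],0],
  [[0,0,0.06],[0,0,0],0],
  [[0,0,0],[0,0,0],0],
])

```text
time: 12.9
tool_pos: [0.5648, 0.24, 0.1411]
orientation: [-3.14, -0.0, 2.095]
force: [-0.1, -0.5, -3.6]
width: 0.0131
grasp_force: 49.4
```

Emit:
move_arm([
  [[0,0,0.03],[0,0,0],0],
  [[0,0,0.03],[0,0,0],0],
  [[0,0,0],[0,0,0],0],
])

```text
time: 13.2
tool_pos: [0.5652, 0.2401, 0.1373]
orientation: [-3.141, -0.0, 2.095]
force: [0.1, 0.1, -3.0]
width: 0.013
grasp_force: 49.5
```

Emit:
move_arm([
  [[0,0,0.02],[0,0,0],0],
  [[0,0,0.02],[0,0,0],0],
  [[0,0,0],[0,0,0],0],
])

```text
time: 13.5
tool_pos: [0.5652, 0.2401, 0.1343]
orientation: [-3.141, -0.0, 2.095]
force: [0.3, -0.2, -4.2]
width: 0.0128
grasp_force: 49.5
```

Emit:
move_arm([
  [[0,0,0.02],[0,0,0],0],
  [[0,0,0.02],[0,0,0],0],
  [[0,0,0],[0,0,0],0],
])

```text
time: 13.8
tool_pos: [0.5651, 0.2401, 0.1313]
orientation: [-3.141, -0.0, 2.095]
force: [-1.0, -0.2, -3.8]
width: 0.0132
grasp_force: 49.5
```

```bash
python3 -c "
from h import *
s=manip.observe();print(s['tool_pos'],s['orientation'],s['force'],s['torque'])"
```

```text
[0.56512523 0.24013386 0.13126246] [-3.14104034e+00 -1.52330570e-04  2.09534350e+00] [-0.99396579 -0.15963929 -3.83178961] [-0.00921856  0.03794568  0.04878274]
```

Emit:
move_arm([
  [[0,0,0.02],[0,0,0],0],
  [[0,0,0.02],[0,0,0],0],
  [[0,0,0],[0,0,0],0],
])

```text
time: 14.1
tool_pos: [0.5652, 0.2401, 0.1283]
orientation: [-3.141, -0.0, 2.095]
force: [-0.4, -0.5, -4.5]
width: 0.0129
grasp_force: 49.5
```

```bash
python3 -c "
from h import *
s=manip.observe();print(s['tool_pos'],s['orientation'],s['force'],s['torque'])"
```

```text
[0.5651651  0.24014129 0.12826721] [-3.14112093e+00 -1.08451468e-04  2.09530604e+00] [-0.37500279 -0.53040068 -4.4986286 ] [-0.02742318  0.02769469  0.03987418]
```

Emit:
move_arm([
  [[0,0,0.02],[0,0,0],0],
  [[0,0,0.015],[0,0,0],0],
  [[0,0,0],[0,0,0],0],
])

```text
time: 14.4
tool_pos: [0.5652, 0.2401, 0.1257]
orientation: [-3.141, -0.0, 2.095]
force: [-0.2, -0.8, -4.0]
width: 0.0132
grasp_force: 49.5
```

Emit:
move_arm([
  [[0,0,0.015],[0,0,0],0],
  [[0,0,0],[0,0,0],0],
])

```text
time: 14.6
tool_pos: [0.5653, 0.2401, 0.1247]
orientation: [-3.141, -0.0, 2.095]
force: [-0.2, 0.2, -4.6]
width: 0.0133
grasp_force: 49.5
```

```bash
python3 -c "
from h import *
s=manip.observe();print(s['tool_pos'],s['orientation'],s['force'],s['torque'])"
```

```text
[0.56527423 0.24013074 0.12465258] [-3.14137331e+00 -5.81347429e-05  2.09526938e+00] [-0.21444807  0.18519286 -4.61593573] [0.04861578 0.03054445 0.01771789]
```

Emit:
move_arm([
  [[0,0,0.012],[0,0,0],0],
  [[0,0,0],[0,0,0],0],
])

```text
time: 14.8
tool_pos: [0.5653, 0.2403, 0.1244]
orientation: [3.141, -0.0, 2.095]
force: [-1.3, 0.0, -0.2]
width: 0.0138
grasp_force: 50.1
```

Emit:
move_arm([
  [[0,0,0.012],[0,0,0],0],
  [[0,0,0],[0,0,0],0],
])

```text
time: 15.0
tool_pos: [0.5654, 0.2405, 0.1241]
orientation: [3.141, -0.001, 2.096]
force: [-3.6, -1.1, 5.4]
width: 0.0131
grasp_force: 51.0
```

Contact came at TCP z ≈ 0.1245, so the tier origin is at about 0.085: fully home, with the notch dropping straight over the lug. I'll relax the preload, release and retreat upward.

Emit:
move_arm([
  [[0,0,-0.012],[0,0,0],0],
  [[0,0,0],[0,0,0],0.3],
  [[0,0,0],[0,0,0],0.6],
  [[0,0,0],[0,0,0],1],
  [[0,0,0],[0,0,0],1],
])

```text
time: 15.5
tool_pos: [0.5656, 0.2402, 0.1239]
orientation: [3.141, 0.0, 2.095]
force: [0.4, 0.4, -0.3]
width: 0.0687
grasp_force: 0.0
```

Emit:
move_arm([
  [[0,0,0],[0,0,0],1],
  [[0,0,0],[0,0,0],1],
  [[0,0,0],[0,0,0],1],
  [[0,0,0],[0,0,0],1],
])

```text
time: 15.9
tool_pos: [0.5654, 0.2402, 0.1239]
orientation: [3.142, -0.0, 2.095]
force: [-0.5, 0.2, -0.1]
width: 0.0853
grasp_force: 0.0
```

Open. Now straight up, then away from the pole (tool +x).

Emit:
move_arm([
  [[0,0,-0.2],[0,0,0],1],
  [[0,0,-0.3],[0,0,0],1],
  [[0,0,-0.4],[0,0,0],1],
  [[0,0,-0.4],[0,0,0],1],
  [[0,0,-0.4],[0,0,0],1],
])

```text
time: 16.4
tool_pos: [0.5654, 0.2401, 0.2539]
orientation: [3.14, 0.0, 2.095]
force: [1.2, 0.1, 0.5]
width: 0.0854
grasp_force: 0.0
```

Emit:
move_arm([
  [[0,0,-0.4],[0,0,0],1],
  [[0.4,0,-0.2],[0,0,0],1],
  [[0.5,0,0],[0,0,0],1],
  [[0.5,0,0],[0,0,0],1],
  [[0.5,0,0],[0,0,0],1],
])

```text
time: 16.9
tool_pos: [0.4933, 0.3646, 0.2981]
orientation: [3.14, -0.001, 2.095]
force: [0.5, -0.1, 0.7]
width: 0.0852
grasp_force: 0.0
```

Emit:
move_arm([
  [[0.5,0,0],[0,0,0],1],
  [[0.3,0,0],[0,0,0],1],
  [[0,0,0],[0,0,0],1],
  [[0,0,0],[0,0,0],1],
])

```text
time: 17.3
tool_pos: [0.4641, 0.4152, 0.2972]
orientation: [3.141, 0.0, 2.096]
force: [-0.1, -0.0, -0.1]
width: 0.0855
grasp_force: 0.0
```

```bash
python3 -c "
from h import *
o=[]
for n in('top','scene'):
    im=imaging.capture(n);cv2.imwrite(f'pics/f_{n}.png',im)
    b=cv2.connectedComponentsWithStats(mask(im,*BLUE));print(n,b[2][1:],b[3][1:]);
    print('hub exp',proj(n,[.601,.177,.14]),'if +9',proj(n,[.601,.177,.149]))
    x,y=proj(n,[.58,.19,.14]).astype(int)-75;x=max(x,0);print('origin',x,y)
    o.append(cv2.resize(np.clip(im[y:y+150,x:x+150]*1.8,0,255).astype(np.uint8),(400,400),interpolation=cv2.INTER_CUBIC))
cv2.imwrite('pics/f.png',np.hstack(o))"
```

```text
top [[118 246  43  29 375]] [[139.44       259.99466667]]
hub exp [182.35708314 235.06575072] if +9 [181.0725653 234.7744633]
origin 99 172
scene [[405 232  40   9 245]] [[424.68163265 235.84081633]]
hub exp [380.23587969 235.62782594] if +9 [380.89989087 232.93538813]
origin 316 156
```

View pics/f.png

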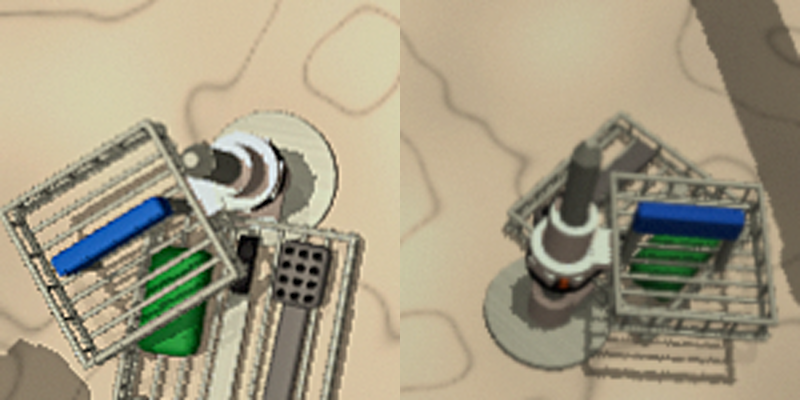

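The pictures show the tier on the pole and level. The orange lug sits in a notch under the flange (scene crop (567,283)), and the lower basket's contents look undisturbed. I'll confirm the height by triangulating the handle, then hand in.

```bash
python3 -c "
from h import *
print(tri((424.7,235.8),(139.4,260)), 'initially 0.0641 at origin 0 -> home 0.149, on lug 0.158')"
```

```text
(array([0.56106209, 0.24702128, 0.14843359]), np.float64(0.0022908731119707752)) initially 0.0641 at origin 0 -> home 0.149, on lug 0.158
```

```bash
python3 -c "
from station import workorder
print(workorder.job_done())"
```

```text
the job is handed in; nothing more can be done
None
```

The upper basket is back on its pole, fully home on the black ring with a notch over the orange lug (it dropped straight in, so no turning was needed), released with the arm clear, and the job is handed in after about 17 s of the 61 s allowed.

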